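Clamp the specimen carrier in the screw-down holder

ROBOT

A 6-joint arm with a two-finger parallel gripper is mounted at the origin on the work surface. World frame = base frame: x ahead of the robot, y to its left, z up, the work surface at z = 0. Lengths are in m, angles in degrees, forces in N, time in s.
With the tool pointing down it reaches from about 0.25 to 0.725 m from the base axis. Payload 9.7 kg.
Tool frame: the origin (TCP) lies at the centre of the arm's flange, where the gripper is bolted on; the fingertips stand bot.tips_ahead ahead of it and the grasp point (between the pads) lies 155 mm ahead of it (bot.tips_ahead is the distance from the TCP to the fingertips, in m); z points along the fingers, y is the line along which they close (so a half turn about z gives the same grasp; the last joint's range is limited). The gripper opens to 85 mm and grips with 20 to 120 N. Pads are 22 mm wide; open, the fingers measure 114 mm over their backs; the gripper's body (76 mm by 85 mm) begins 54 mm behind the grasp point. The pads swing forward as they close: fully open they stand 13 mm farther back than shut.
Start: joints at [68.182, 4.979, 10.078, 95.1, 0, 90], TCP at [0.204, 0.511, 0.405] pointing down, gripper open.
Joint ranges: [-179.16, 179.16], [-48.56, 103.87], [-65.8, 70.77], [-126.05, 130.52], [-82.76, 87.17], [-180, 180]. Speed limits (degrees/s): [127.2, 127.2, 147.25, 180, 180, 180].

INTERFACE

Orientations are given as [roll, pitch, yaw] about the fixed x, y, z axes, in that order (R = Rz(yaw) Ry(pitch) Rx(roll)).
In Python, from workcell import bot gives the robot as it stands.
- The arm moves only by the tool drive_tool, never from a script. Its argument "plan" is a list of rows, each an object of numbers: "dx", "dy", "dz": the shift along the tool's x, y, z in m; "roll": the turn about the tool's z in rad; "hand": the finger opening in m, from 0 to 0.0854. In form: [{"dx": .., "dy": .., "dz": .., "roll": .., "hand": ..}, ...]. A call has 1 to 20 rows; each row is the pose to reach, as a shift and turn from the pose commanded when the call began, along the tool's axes at that moment; what a row does not reach only later rows make up. A row lasts 1/12 s, in which the tool goes at most 41.7 mm and 7.16 degrees, less where a joint would pass 70% of its speed; a pose out of reach is approached as far as the arm can. A call with a gripper value outside its range is refused whole. The fingers move at their own pace and stop on an object; "force" is the grip in N (left out, the last holds). Time passes only in rows, so rows that repeat a pose let the fingers close. It gives the time, the measured TCP pose, the force and the opening at its end, in the units of the state.
- bot.get_obs(): the state, without advancing time (a new reading comes with each control period).
- bot.camera(name): name is "side" or "top" or "wrist"; returns a dict with "frame" (420x560x3 uint8, red, green, blue), "z_map" (420x560 float32, m along the optical axis (not along the pixel's ray), 0 where there is no reading), "mtx" (3x3 intrinsics, pixels), "k1" (the pictures are not rectified: a ray, as slopes to the right and down, at radius r is drawn at 1 + k1 r^2 times it, then the intrinsics apply), "R" (3x3) and "t" (3): a world point X has camera coordinates R X + t. Camera axes: x right, y down, z forward; pixel columns grow to the right and rows downward; lengths in m; the calibration is good to about 2 mm. A picture is of the moment at which its call begins.
- bot.job_done(): hands the job in, once; it reports no verdict.
The state is a dict: "time": time; "q": joint angles; "qd": joint speeds; "joint_efforts": joint torques, N m; "ee_pos": TCP position; "tcp_rot": TCP orientation; "wrist_force": force on the tool from outside, world axes, zero at the start; "torque": the same for the moment, N m; "opening": finger opening in m.
Only numpy, scipy, OpenCV 4.12 (cv2) and the standard library are available. Lean on these libraries where they do the work, as an engineer would, in place of code of your own. Each camera call takes 0.05 s, during which the arm holds its last target. There are 200 camera calls.

TASK

Pick up the specimen carrier by its upright tab, set it flat on the base of the screw clamp with its round mount centred under the clamp's foot, then screw the black knob on top clockwise until the foot clamps the mount firmly, without overtightening it. Let go of the knob and leave the other things on the bench where they are.

Things in the scene. Friction and masses are not known exactly. Their poses are not given: they have to be found in the camera images.
- stand: Fixed screw clamp, a white C-frame. Origin on the bench under the vertical clamp axis, z up; the carrier enters from its -x, the column is at x > 54 mm. Base plate x -70 to 100, y -55 to 55 mm, top 10 mm above the bench, with a 5 mm high stop bar at x = 28 mm. The overhanging arm is 44 mm wide, from the column to x = -32 mm, underside 98 and top 120 mm (collar 124) above the bench.
- knob_grip (a point): Centre (half-way up) of the black ribbed knob, on the clamp axis. A vertical round cylinder above the arm, 44 mm in diameter (46 over the ribs, seen only), 26 mm high; it goes down and up with the screw, 36 mm per turn (5.73 mm per rad). Its underside stays 10 mm or more above the arm in use. The point turns with the knob.
- clamp_knob (a joint): Knob angle, rad: 0 = fully raised, grows clockwise seen from above, lowering knob and foot 5.73 mm per rad; stop at 6.2. Starts at 0.3 to 1.1. Its friction is about 0.16 N m, so it stays where it is left; when the foot presses, each newton adds 0.0057 N m to what the hand feels, and the press grows by about 33 N per rad. Firm is 8 to 30 N of press; over 40 N spoils the mount.
- clamp_stem: The screw with its knob and its round black rubber foot (24 mm in diameter, at the lower end). Origin on the vertical clamp axis; the underside of the unpressed foot is always 64 mm above this origin, and starts 57 to 63 mm above the bench. The foot is sprung: it gives way upwards by 1 mm per 6 N, up to 7 mm, and that is not measured. The origin does not turn.
- carrier: Loose specimen carrier, 0.18 to 0.30 kg: aluminium plate 140 x 46 x 6 mm (x, y, z), origin at the centre of its underside; an upright steel tab at its -x end, a round grey mount 30 mm in diameter on a pedestal at its +x end. The mount's height differs each time and is not measured: its flat top is 32 to 39 mm above the plate's underside; it does not yield when pressed.
- carrier_grip (a point): Grip point in the carrier's upright tab (24 mm along the carrier's x, 12 mm along its y, from 6 to 52 mm above the plate's underside), on the tab's middle, 34 mm above the plate's underside, at x = -55 mm in the carrier's frame. Grasp across the 12 mm (carrier's y).
- carrier_mount (a point): Point on the axis of the round mount, on the plate's top face (6 mm above the plate's underside), at x = +45 mm in the carrier's frame, 100 mm from the tab; the plate's end is 25 mm beyond it. To be clamped, this point belongs under the foot's centre, within 8 mm.
- dish: Bystander: closed clear dish, 64 mm in diameter, 16 mm high; origin at the centre of its underside.
- objective: Bystander: steel microscope objective standing up, 30 mm in diameter, 50 mm high; origin at the centre of its underside.
- puck_a: Bystander: loose grey round mount, 30 mm in diameter, 18 mm high; origin at the centre of its underside.
- puck_b: Bystander: loose black round mount, 30 mm in diameter, 22 mm high; origin at the centre of its underside.
- slide_box: Bystander: flat white slide box 85 x 100 x 30 mm; origin at the centre of its underside.
- oil_bottle: Bystander: small amber bottle, 32 mm in diameter, 65 mm high; origin at the centre of its underside.
- waste_tray: Bystander: open white tray 120 x 160 x 35 mm; origin at the centre of its underside.
There are look-alikes about, which are no part of the job. Of the things like the stand, leave any that is brown; of the rest the larger one is meant. Of the things like the carrier, leave any that is yellow; of the rest the larger one is meant.

How it is judged:
By the outcome, as a careful person would: the job done as asked, in the order asked, and still so for the second after the job is handed in, with the robot touching nothing.
It also fails if it takes over 72 s, if anything falls off the work surface, if the arm or the gripper's body presses on something with over 40 N, if the wrist force passes 120 N, or if a joint passes its speed limit or range.

## Working session

There is one attempt and no reset: what is moved stays moved. The work goes in short steps, Python scripts to look and compute and a tool call to move; the robot and the scene stay as the last step left them, time stands still between calls to the robot, and variables do not carry over. Pictures are saved under pics/ and viewed, on a budget of 10 in all, crops included, one or two more only if the job needs it, and the job is handed in when it is done.

Besides the shell and the picture viewer there is one more tool, called after "Request:" by a JSON object that holds its "op" and its "data". drive_tool: Moves the arm, as the interface text tells. Its arguments: {"type":"object","properties":{"plan":{"type":"array","items":{"type":"object","properties":{"dx":{"type":"number"},"dy":{"type":"number"},"dz":{"type":"number"},"roll":{"type":"number"},"hand":{"type":"number"}}}},"force":{"type":"number"}},"required":["plan"]}

```bash
mkdir -p pics
cat > h.py <<'E'
import numpy as np, cv2
from workcell import bot
def grab(n,f):
    c=bot.camera(n); np.savez(f'{f}.npz',**c); cv2.imwrite(f'pics/{f}.png',c['frame'][...,::-1]); return c
def load(f): return dict(np.load(f'{f}.npz'))
def rays(c,uv):
    uv=np.asarray(uv,float).reshape(-1,2); k=c['mtx']
    d=(uv-[k[0,2],k[1,2]])/[k[0,0],k[1,1]]; s=d.copy()
    for _ in range(20): s=d/(1+c['k1']*(s**2).sum(1,keepdims=True))
    return np.c_[s,np.ones(len(s))]
def onplane(c,uv,z):
    r=rays(c,uv)@c['R']; o=-c['R'].T@c['t']
    return o+r*((z-o[2])/r[:,2])[:,None]
def cloud(c):
    h,w=c['z_map'].shape; v,u=np.mgrid[:h,:w]
    r=rays(c,np.c_[u.ravel(),v.ravel()]); z=c['z_map'].reshape(-1,1)
    return ((r*z-c['t'])@c['R']).reshape(h,w,3)
def proj(c,X):
    p=np.atleast_2d(X)@c['R'].T+c['t']; s=p[:,:2]/p[:,2:]; s=s*(1+c['k1']*(s**2).sum(1,keepdims=True))
    return s*[c['mtx'][0,0],c['mtx'][1,1]]+c['mtx'][:2,2]
E
python3 - <<'E'
from h import *
a=grab('top','top0');b=grab('side','side0')
print(bot.get_obs(), bot.tips_ahead)
for c in(a,b): print(-c['R'].T@c['t'],c['R'][2],c['mtx'][0,0],c['k1'],(c['z_map']>0).mean())
E
```

```text
{'time': 0.1, 'q': array([ 6.81818333e+01,  5.00925640e+00,  1.00402198e+01,  9.51000182e+01,
       -1.31683904e-03,  8.99988425e+01]), 'qd': array([ 0.01525547, -0.20604454,  0.08556237,  0.05658216, -0.05612825,
        0.00162493]), 'joint_efforts': array([-2.19508538e-04, -5.21558833e+01,  4.65656054e+01,  1.59384683e-02,
       -5.22145365e-05, -6.39315459e-06]), 'ee_pos': array([0.20441989, 0.51060969, 0.40405227]), 'tcp_rot': array([-1.79930945e+02,  1.31544299e-03,  1.58182992e+02]), 'wrist_force': array([-0.32399429, -0.17907915, -0.77139075]), 'torque': array([-0.01302753,  0.01419308, -0.03654557]), 'opening': 0.08556047504070947} 0.1734
[0.34411915 0.03063533 1.92990453] [ 0.1133797  -0.00794675 -0.99351995] 522.3741590535707 -0.14433530683200896 0.995718537414966
[ 0.51603468 -0.93161509  0.94436159] [ 0.0368584   0.75474906 -0.65497733] 482.6084367176468 -0.09494531829652561 0.9960204081632653
```

View pics/top0.png

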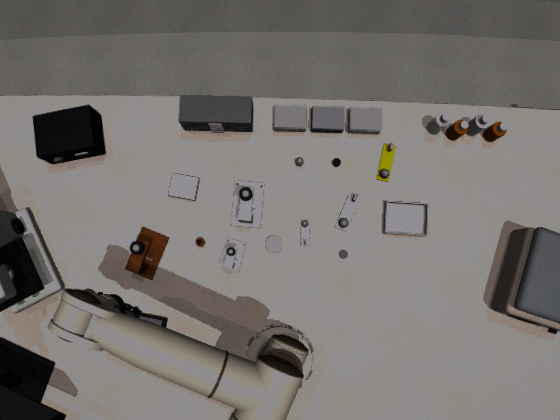

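View pics/side0.png

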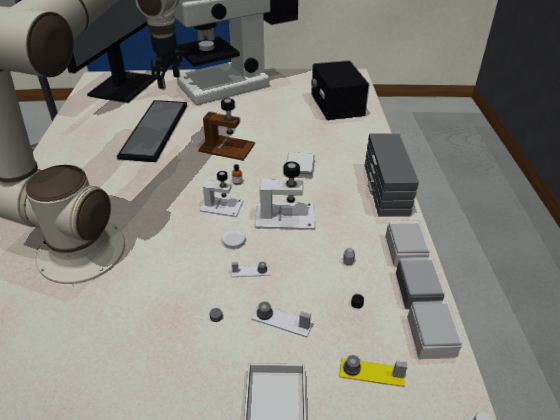

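Candidates in the top view. Stands: brown (147,252), small white (233,254), large white (248,203), so I choose the large white one. Carriers: small (305,232), large (347,211), yellow (387,162), so I choose the large aluminium one. Its mount is at (343,223) and its tab at (353,197), and the side view agrees.

Run:
```python
from h import *
a=load('top0');b=load('side0')
A=cloud(a);B=cloud(b)
for n,(u,v) in dict(knob=(245,192),mount=(343,223),tab=(353,197),bench=(290,200),small=(305,222)).items(): print(n,A[v,u].round(4))
for n,(u,v) in dict(knob=(291,166),mount=(265,308),tab=(305,316),bench=(340,280)).items(): print('side',n,B[v,u].round(4))
def comp(P,c,x0,x1,y0,y1,z0,z1,nm):
    m=(P[...,0]>x0)&(P[...,0]<x1)&(P[...,1]>y0)&(P[...,1]<y1)&(P[...,2]>z0)&(P[...,2]<z1)
    p=P[m]; 
    if len(p)<4: print(nm,len(p));return
    r=cv2.minAreaRect((p[:,:2]*1000).astype(np.float32)); print(nm,len(p),'mean',p.mean(0).round(4),'rect',np.round(r[0],1),np.round(r[1],1),round(r[2],1),'zmax',p[:,2].max().round(4))
for P,c,s in((A,a,'top'),(B,b,'side')):
    k=P[192,245] if s=='top' else P[166,291]
    t=A[197,353];m=A[223,343]
    comp(P,c,k[0]-.04,k[0]+.04,k[1]-.04,k[1]+.04,.132,.3,s+' knob')
    comp(P,c,k[0]-.15,k[0]+.06,k[1]-.1,k[1]+.1,.105,.128,s+' arm')
    comp(P,c,k[0]-.15,k[0]+.12,k[1]-.1,k[1]+.1,.006,.014,s+' base')
    comp(P,c,t[0]-.03,t[0]+.03,t[1]-.03,t[1]+.03,.03,.07,s+' tab')
    comp(P,c,m[0]-.03,m[0]+.03,m[1]-.03,m[1]+.03,.03,.07,s+' mount')
    comp(P,c,t[0]-.15,t[0]+.04,t[1]-.06,t[1]+.09,.003,.01,s+' plate')
i=np.hstack([cv2.resize(a['frame'][150:260,190:300],(400,400),interpolation=2),cv2.resize(a['frame'][160:260,290:390],(400,400),interpolation=2)])
cv2.imwrite('pics/crop1.png',i[...,::-1])
```

```text
knob [0.5857 0.1282 0.186 ]
mount [ 0.5018 -0.2243  0.0345]
tab [ 0.5984 -0.26    0.036 ]
bench [ 0.5855 -0.0298  0.0014]
small [ 0.5028 -0.0857  0.0262]
side knob [0.5818 0.1244 0.1854]
side mount [ 0.5079 -0.2333  0.0377]
side tab [ 0.5982 -0.2711  0.0545]
side bench [ 7.011e-01 -1.194e-01 -6.000e-04]
top knob 148 mean [0.5799 0.1278 0.1826] rect [580.7 128.6] [44.8 45.1] 68.4 zmax 0.1926
top arm 302 mean [0.5361 0.1299 0.119 ] rect [554.8 131.2] [ 49.7 119. ] 87.6 zmax 0.127
top base 773 mean [0.5679 0.128  0.0095] rect [570.9 129.1] [266.8 196.5] 0.5 zmax 0.014
top tab 27 mean [ 0.5959 -0.2638  0.0494] rect [ 597.2 -264.3] [11.1 24.8] 64.5 zmax 0.0629
top mount 48 mean [ 0.5041 -0.226   0.0355] rect [ 503.7 -225.5] [26.2 27.2] 0.7 zmax 0.0474
top plate 600 mean [ 0.5459 -0.2467  0.0059] rect [ 543.4 -244.8] [189.5 146.7] 0.4 zmax 0.01
side knob 272 mean [0.5816 0.1192 0.174 ] rect [582.2 126.2] [45.9 43.7] 88.0 zmax 0.1882
side arm 566 mean [0.5521 0.121  0.1185] rect [553.8 127.4] [ 51.7 115.4] 87.9 zmax 0.128
side base 1217 mean [0.5734 0.1207 0.0104] rect [556.5 123.2] [248.  190.1] 0.5 zmax 0.014
side tab 112 mean [ 0.5969 -0.2678  0.0466] rect [ 596.9 -265.7] [15.2 24.3] 61.9 zmax 0.0574
side mount 109 mean [ 0.5059 -0.2272  0.0366] rect [ 506.5 -226.1] [26.8 29.2] 7.8 zmax 0.0421
side plate 1077 mean [ 0.5495 -0.2461  0.0059] rect [ 543.3 -245.5] [189.4 148.8] 0.1 zmax 0.0099
```

View pics/crop1.png

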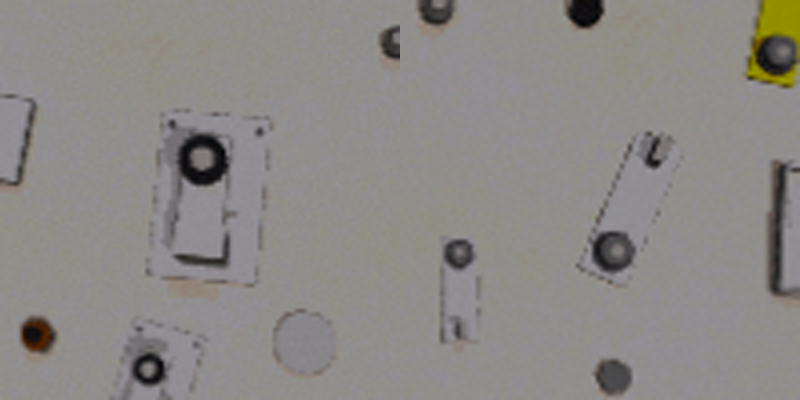

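The crop confirms the choice: the large white stand with its knob at (245,192), and the plain aluminium carrier. The tab-to-mount distance measures 100 mm, as given. Next I stop near the stand for a wrist-camera view.

Request:
{"op": "drive_tool", "data": {"plan": [{"dx": -0.02, "dy": -0.015}, {"dx": -0.05, "dy": -0.035}, {"dx": -0.08, "dy": -0.056}, {"dx": -0.11, "dy": -0.078}, {"dx": -0.14, "dy": -0.1}, {"dx": -0.17, "dy": -0.12}, {"dx": -0.2, "dy": -0.141}, {"dx": -0.23, "dy": -0.162}, {"dx": -0.26, "dy": -0.183}, {"dx": -0.29, "dy": -0.205}, {"dx": -0.32, "dy": -0.226}, {"dx": -0.35, "dy": -0.247}, {"dx": -0.365, "dy": -0.258}, {"dx": -0.372, "dy": -0.263}, {"dx": -0.372, "dy": -0.263}, {"dx": -0.372, "dy": -0.263}]}}

```text
invalid input at $.plan[0]: expected keys dx, dy, dz, roll, hand
```

Run:
```python
from h import *
c=grab('wrist','w1'); o=bot.get_obs(); print(o['ee_pos'],o['tcp_rot'],-c['R'].T@c['t'],c['R'][2],c['mtx'][0,0])
```

```text
[0.204401   0.51060798 0.40413494] [-1.79937441e+02  1.02215334e-03  1.58184630e+02] [0.1303004  0.5407395  0.37358199] [ 0.28724238 -0.11614563 -0.9507902 ] 350.2391271554769
```

View pics/w1.png

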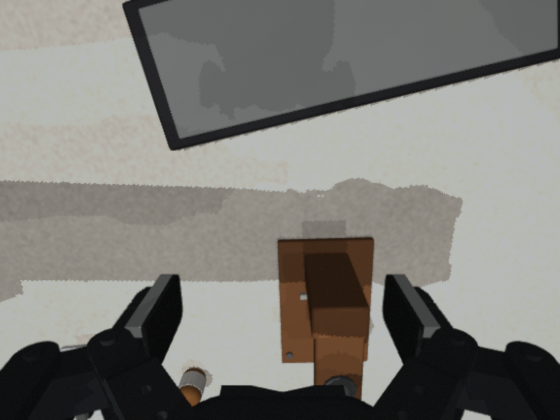

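The view shows the brown stand at (325,300), because the move was refused: every row needs all five keys. I resend it in full.

Request:
{"op": "drive_tool", "data": {"plan": [{"dx": -0.02, "dy": -0.015, "dz": 0, "roll": 0, "hand": 0.085}, {"dx": -0.05, "dy": -0.035, "dz": 0, "roll": 0, "hand": 0.085}, {"dx": -0.08, "dy": -0.056, "dz": 0, "roll": 0, "hand": 0.085}, {"dx": -0.11, "dy": -0.078, "dz": 0, "roll": 0, "hand": 0.085}, {"dx": -0.14, "dy": -0.1, "dz": 0, "roll": 0, "hand": 0.085}, {"dx": -0.17, "dy": -0.12, "dz": 0, "roll": 0, "hand": 0.085}, {"dx": -0.2, "dy": -0.141, "dz": 0, "roll": 0, "hand": 0.085}, {"dx": -0.23, "dy": -0.162, "dz": 0, "roll": 0, "hand": 0.085}, {"dx": -0.26, "dy": -0.183, "dz": 0, "roll": 0, "hand": 0.085}, {"dx": -0.29, "dy": -0.205, "dz": 0, "roll": 0, "hand": 0.085}, {"dx": -0.32, "dy": -0.226, "dz": 0, "roll": 0, "hand": 0.085}, {"dx": -0.35, "dy": -0.247, "dz": 0, "roll": 0, "hand": 0.085}, {"dx": -0.365, "dy": -0.258, "dz": 0, "roll": 0, "hand": 0.085}, {"dx": -0.372, "dy": -0.263, "dz": 0, "roll": 0, "hand": 0.085}, {"dx": -0.372, "dy": -0.263, "dz": 0, "roll": 0, "hand": 0.085}, {"dx": -0.372, "dy": -0.263, "dz": 0, "roll": 0, "hand": 0.085}]}}

```text
time: 1.48
ee_pos: [0.4519, 0.1284, 0.4045]
tcp_rot: [-180.0, -0.0, 158.1]
wrist_force: [0.3, -0.3, 0.4]
opening: 0.085
```

Run:
```python
from h import *
c=grab('wrist','w2'); o=bot.get_obs(); print(o['ee_pos'],o['tcp_rot'],-c['R'].T@c['t'],c['R'][2],o['time'])
```

```text
[0.45162905 0.12889375 0.40461585] [ 1.79997515e+02 -2.63277099e-02  1.58207540e+02] [0.37776042 0.15865886 0.37409352] [ 0.28699417 -0.11512565 -0.95098919] 1.5333
```

View pics/w2.png

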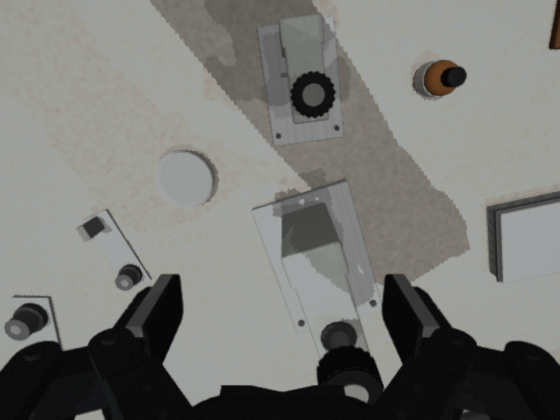

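The wrist view shows the large stand: rear base corners at (253,210) and (348,180), knob at (345,380), front screw holes at (301,323) and (373,303).

Run:
```python
from h import *
c=load('w2'); g=cv2.cvtColor(c['frame'],cv2.COLOR_RGB2GRAY)
q=cv2.cornerSubPix(g,np.float32([[253,210],[348,180]])[:,None],(4,4),(-1,-1),(3,50,.01))[:,0]
print(q); p=onplane(c,q,.010); print(p.round(4),np.linalg.norm(p[0]-p[1]))
y=p[0]-p[1]
for s in(y,-y): pass
h=onplane(c,[[301,323],[373,303]],.010); print('holes',h.round(4))
P=cloud(c)
for n,(x0,x1,y0,y1,z0,z1) in dict(base=(.44,.66,.05,.20,.006,.0135),arm=(.44,.66,.05,.2,.112,.1235),plat=(.44,.66,.04,.22,.004,.3)).items():
    m=(P[...,0]>x0)&(P[...,0]<x1)&(P[...,1]>y0)&(P[...,1]<y1)&(P[...,2]>z0)&(P[...,2]<z1)
    r=cv2.minAreaRect((P[m][:,:2]*1000).astype(np.float32)); print(n,m.sum(),np.round(r[0],1),np.round(r[1],1),r[2])
a=load('top0');A=cloud(a)
# top: base silhouette: bright line fit using minAreaRect of top-view base z
for f in('top0','side0'):
    A=cloud(load(f)); m=((A[...,2]>.005)&(A[...,2]<.014)&(abs(A[...,0]-.56)<.15)&(abs(A[...,1]-.13)<.09)).astype(np.uint8)
    n,l,s,ce=cv2.connectedComponentsWithStats(cv2.morphologyEx(m,cv2.MORPH_OPEN,np.ones((3,3))))
    k=1+s[1:,4].argmax(); r=cv2.minAreaRect((A[l==k][:,:2]*1000).astype(np.float32)); print(f,s[k,4],np.round(r[0],1),np.round(r[1],1),r[2])
```

```text
Traceback (most recent call last):
cv2.error: OpenCV(4.12.0) :-1: error: (-5:Bad argument) in function 'cornerSubPix'
> Overload resolution failed:
>  - Layout of the output array corners is incompatible with cv::Mat
>  - Expected Ptr<cv::UMat> for argument 'corners'
```

Run:
```python
from h import *
c=load('w2'); g=cv2.cvtColor(c['frame'],cv2.COLOR_RGB2GRAY)
q=cv2.cornerSubPix(g,np.array([[[253,210]],[[348,180]]],np.float32),(4,4),(-1,-1),(3,50,.01))[:,0]
print(q); p=onplane(c,q,.010); print(p.round(4),np.linalg.norm(p[0]-p[1]))
y=p[1]-p[0]; y/=np.linalg.norm(y); print('stand yaw from back edge', np.degrees(np.arctan2(y[0],-y[1])),np.degrees(np.arctan2(-y[0],y[1])))
h=onplane(c,[[301,323],[373,303]],.010); print('holes',h.round(4))
P=cloud(c)
for n,(x0,x1,y0,y1,z0,z1) in dict(base=(.44,.66,.05,.20,.006,.0135),arm=(.44,.66,.05,.2,.112,.1235)).items():
    m=(P[...,0]>x0)&(P[...,0]<x1)&(P[...,1]>y0)&(P[...,1]<y1)&(P[...,2]>z0)&(P[...,2]<z1)
    r=cv2.minAreaRect((P[m][:,:2]*1000).astype(np.float32)); print(n,m.sum(),np.round(r[0],1),np.round(r[1],1),r[2])
for f in('top0','side0'):
    A=cloud(load(f)); m=((A[...,2]>.005)&(A[...,2]<.014)&(abs(A[...,0]-.56)<.15)&(abs(A[...,1]-.13)<.09)).astype(np.uint8)
    n,l,s,ce=cv2.connectedComponentsWithStats(cv2.morphologyEx(m,cv2.MORPH_OPEN,np.ones((3,3))))
    k=1+s[1:,4].argmax(); r=cv2.minAreaRect((A[l==k][:,:2]*1000).astype(np.float32)); print(f,s[k,4],np.round(r[0],1),np.round(r[1],1),r[2])
```

```text
[[250.6023  209.81552]
 [346.7792  180.23552]]
[[0.4764 0.082  0.01  ]
 [0.4842 0.1903 0.01  ]] 0.10863501658000208
stand yaw from back edge 175.86063250471656 -4.139367495283442
holes [[0.6335 0.0809 0.01  ]
 [0.6395 0.1713 0.01  ]]
base 6127 [547.6 115.6] [143.3 205. ] 86.30396270751953
arm 5205 [550.9 131.5] [ 50.  113.8] 85.75226593017578
top0 23 [575.8  90.7] [19.4 11.2] 1.840325117111206
side0 1049 [566.4 127.7] [118.  168.9] 85.88507080078125
```

Request:
{"op": "drive_tool", "data": {"plan": [{"dx": -0.01, "dy": -0.015, "dz": 0, "roll": 0, "hand": 0.06}, {"dx": -0.03, "dy": -0.035, "dz": 0, "roll": 0, "hand": 0.06}, {"dx": -0.05, "dy": -0.065, "dz": 0, "roll": 0, "hand": 0.06}, {"dx": -0.07, "dy": -0.095, "dz": 0, "roll": 0, "hand": 0.06}, {"dx": -0.09, "dy": -0.125, "dz": 0, "roll": 0, "hand": 0.06}, {"dx": -0.11, "dy": -0.155, "dz": 0, "roll": 0, "hand": 0.06}, {"dx": -0.13, "dy": -0.185, "dz": 0, "roll": 0, "hand": 0.06}, {"dx": -0.15, "dy": -0.21, "dz": 0, "roll": 0, "hand": 0.06}, {"dx": -0.17, "dy": -0.235, "dz": 0, "roll": 0, "hand": 0.06}, {"dx": -0.19, "dy": -0.265, "dz": 0, "roll": 0, "hand": 0.06}, {"dx": -0.21, "dy": -0.29, "dz": 0, "roll": 0, "hand": 0.06}, {"dx": -0.225, "dy": -0.305, "dz": 0, "roll": 0, "hand": 0.06}, {"dx": -0.233, "dy": -0.31, "dz": 0, "roll": 0, "hand": 0.06}, {"dx": -0.233, "dy": -0.31, "dz": 0, "roll": 0, "hand": 0.06}, {"dx": -0.233, "dy": -0.31, "dz": 0, "roll": 0, "hand": 0.06}]}}

```text
time: 2.78
ee_pos: [0.5535, -0.2448, 0.4045]
tcp_rot: [180.0, -0.0, 158.2]
wrist_force: [-0.4, -0.2, -0.2]
opening: 0.06
```

Run:
```python
from h import *
c=grab('wrist','w3'); o=bot.get_obs(); print(o['ee_pos'],o['tcp_rot'],o['time'])
P=cloud(c)
def comp(n,x0,x1,y0,y1,z0,z1):
    m=(P[...,0]>x0)&(P[...,0]<x1)&(P[...,1]>y0)&(P[...,1]<y1)&(P[...,2]>z0)&(P[...,2]<z1)
    p=P[m]; r=cv2.minAreaRect((p[:,:2]*1000).astype(np.float32)); print(n,m.sum(),np.round(r[0],1),np.round(r[1],1),r[2],np.percentile(p[:,2],[10,50,90]).round(4))
comp('tabtop',.57,.63,-.3,-.23,.047,.06)
comp('mounttop',.48,.53,-.25,-.2,.030,.043)
comp('plate',.46,.63,-.31,-.19,.0035,.009)
```

```text
[ 0.55325684 -0.24454073  0.40476817] [ 1.79979959e+02 -2.63107498e-02  1.58270025e+02] 2.8333
tabtop 285 [ 595.3 -262.5] [11.  23.6] 68.13164520263672 [0.0509 0.0521 0.053 ]
mounttop 790 [ 503.3 -224.1] [28.5 29.5] 67.76117706298828 [0.0346 0.0356 0.0366]
plate 4286 [ 545.2 -241.4] [ 45.9 140.6] 67.04508209228516 [0.0053 0.0063 0.0072]
```

View pics/w3.png

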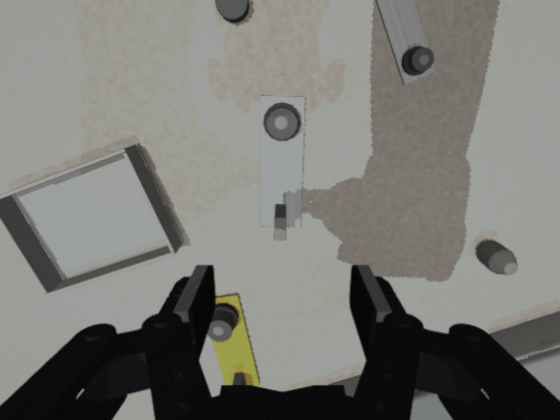

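The carrier measures as expected: tab at (0.595,-0.2625) with its top at 52 mm, yaw 157°, plate 46×140 mm, mount top about 36 mm. The stand's yaw is about 175.9° and its axis about (0.580,0.128). With the present roll, the camera side of the wrist would face the knob at placing, so I check q6 for a half turn.

Run:
```python
from h import *
o=bot.get_obs(); print(o['q'].round(1),o['ee_pos'])
x=np.array([np.cos(np.radians(158.2)),np.sin(np.radians(158.2))]); y=np.array([x[1],-x[0]])
d=np.array([.5953,-.2625])-o['ee_pos'][:2]; print('tool d',d@x,d@y)
A=cloud(load('side0'))
for n,uv in dict(obj=(349,256),puckb=(357,300),puckknob=(291,166),foot=(291,193)).items(): print(n,A[uv[1],uv[0]].round(3))
```

```text
[-23.8  12.8  18.9  96.1   0.   -2.1] [ 0.55325684 -0.24454073  0.40476817]
tool d -0.04570597079692868 -0.0010614483608088795
obj [ 0.727 -0.07   0.036]
puckb [ 0.73  -0.205  0.024]
puckknob [0.582 0.124 0.185]
foot [0.583 0.106 0.107]
```

Request:
{"op": "drive_tool", "data": {"plan": [{"dx": -0.01, "dy": 0, "dz": 0, "roll": -0.12, "hand": 0.06}, {"dx": -0.02, "dy": 0, "dz": 0.01, "roll": -0.24, "hand": 0.06}, {"dx": -0.03, "dy": 0, "dz": 0.02, "roll": -0.36, "hand": 0.06}, {"dx": -0.04, "dy": 0, "dz": 0.03, "roll": -0.48, "hand": 0.06}, {"dx": -0.0457, "dy": -0.001, "dz": 0.04, "roll": -0.6, "hand": 0.06}, {"dx": -0.0457, "dy": -0.001, "dz": 0.05, "roll": -0.72, "hand": 0.06}, {"dx": -0.0457, "dy": -0.001, "dz": 0.06, "roll": -0.84, "hand": 0.06}, {"dx": -0.0457, "dy": -0.001, "dz": 0.07, "roll": -0.96, "hand": 0.06}, {"dx": -0.0457, "dy": -0.001, "dz": 0.08, "roll": -1.08, "hand": 0.06}, {"dx": -0.0457, "dy": -0.001, "dz": 0.09, "roll": -1.2, "hand": 0.06}, {"dx": -0.0457, "dy": -0.001, "dz": 0.1, "roll": -1.32, "hand": 0.06}, {"dx": -0.0457, "dy": -0.001, "dz": 0.11, "roll": -1.44, "hand": 0.06}, {"dx": -0.0457, "dy": -0.001, "dz": 0.12, "roll": -1.56, "hand": 0.06}, {"dx": -0.0457, "dy": -0.001, "dz": 0.12, "roll": -1.68, "hand": 0.06}, {"dx": -0.0457, "dy": -0.001, "dz": 0.12, "roll": -1.8, "hand": 0.06}, {"dx": -0.0457, "dy": -0.001, "dz": 0.12, "roll": -1.92, "hand": 0.06}, {"dx": -0.0457, "dy": -0.001, "dz": 0.12, "roll": -2.04, "hand": 0.06}, {"dx": -0.0457, "dy": -0.001, "dz": 0.12, "roll": -2.16, "hand": 0.06}, {"dx": -0.0457, "dy": -0.001, "dz": 0.12, "roll": -2.28, "hand": 0.06}, {"dx": -0.0457, "dy": -0.001, "dz": 0.12, "roll": -2.4, "hand": 0.06}]}}

```text
time: 4.5
ee_pos: [0.5951, -0.2621, 0.2855]
tcp_rot: [-180.0, -0.0, -63.9]
wrist_force: [0.1, -0.3, -0.4]
opening: 0.0601
```

Request:
{"op": "drive_tool", "data": {"plan": [{"dx": 0, "dy": 0, "dz": 0, "roll": -0.12, "hand": 0.06}, {"dx": 0, "dy": 0, "dz": 0, "roll": -0.24, "hand": 0.06}, {"dx": 0, "dy": 0, "dz": 0, "roll": -0.36, "hand": 0.06}, {"dx": 0, "dy": 0, "dz": 0.01, "roll": -0.48, "hand": 0.06}, {"dx": 0, "dy": 0, "dz": 0.02, "roll": -0.6, "hand": 0.06}, {"dx": 0, "dy": 0, "dz": 0.03, "roll": -0.67, "hand": 0.06}, {"dx": 0, "dy": 0, "dz": 0.03, "roll": -0.67, "hand": 0.06}, {"dx": 0, "dy": 0, "dz": 0.03, "roll": -0.67, "hand": 0.06}]}}

```text
time: 5.17
ee_pos: [0.595, -0.2626, 0.2549]
tcp_rot: [-180.0, 0.0, -26.0]
wrist_force: [-0.5, -0.7, 0.7]
opening: 0.0603
```

Run:
```python
from h import *
o=bot.get_obs(); print(o['q'].round(2),o['ee_pos'],o['tcp_rot'],o['time'])
w=np.radians(o['tcp_rot'][2]); x=np.array([np.cos(w),np.sin(w)]); y=np.array([x[1],-x[0]])
d=np.array([.5953,-.2625])-o['ee_pos'][:2]; print('tool d',d@x,d@y)
```

```text
[-2.3820e+01  1.8410e+01  9.1600e+00  8.0780e+01  1.0000e-02 -1.7784e+02] [ 0.59501562 -0.26263725  0.25493833] [-1.79996125e+02  3.39977926e-02 -2.59791588e+01] 5.1667
tool d 0.00019551820761490264 -0.0002479538437686919
```

Request:
{"op": "drive_tool", "data": {"plan": [{"dx": 0, "dy": 0, "dz": 0.02, "roll": 0, "hand": 0.06}, {"dx": 0, "dy": 0, "dz": 0.045, "roll": 0, "hand": 0.06}, {"dx": 0, "dy": 0, "dz": 0.06, "roll": 0, "hand": 0.06}, {"dx": 0, "dy": 0, "dz": 0.066, "roll": 0, "hand": 0.06}, {"dx": 0, "dy": 0, "dz": 0.066, "roll": 0, "hand": 0.06}, {"dx": 0, "dy": 0, "dz": 0.066, "roll": 0, "hand": 0.03}, {"dx": 0, "dy": 0, "dz": 0.066, "roll": 0, "hand": 0.005}, {"dx": 0, "dy": 0, "dz": 0.066, "roll": 0, "hand": 0.005}, {"dx": 0, "dy": 0, "dz": 0.066, "roll": 0, "hand": 0.005}, {"dx": 0, "dy": 0, "dz": 0.066, "roll": 0, "hand": 0.005}, {"dx": 0, "dy": 0, "dz": 0.066, "roll": 0, "hand": 0.005}, {"dx": 0, "dy": 0, "dz": 0.066, "roll": 0, "hand": 0.005}, {"dx": 0, "dy": 0, "dz": 0.066, "roll": 0, "hand": 0.005}], "force": 100}}

```text
time: 6.25
ee_pos: [0.5955, -0.2644, 0.1902]
tcp_rot: [-180.0, -0.1, -25.9]
wrist_force: [-0.2, -0.0, 5.8]
opening: 0.0107
```

Request:
{"op": "drive_tool", "data": {"plan": [{"dx": 0, "dy": 0, "dz": -0.01, "roll": 0, "hand": 0.005}, {"dx": 0, "dy": 0, "dz": -0.025, "roll": 0, "hand": 0.005}, {"dx": 0, "dy": 0, "dz": -0.045, "roll": 0, "hand": 0.005}, {"dx": 0, "dy": 0, "dz": -0.065, "roll": 0, "hand": 0.005}, {"dx": 0, "dy": 0, "dz": -0.08, "roll": 0, "hand": 0.005}, {"dx": 0, "dy": 0, "dz": -0.08, "roll": 0, "hand": 0.005}, {"dx": 0, "dy": 0, "dz": -0.08, "roll": 0, "hand": 0.005}]}}

```text
time: 6.83
ee_pos: [0.5953, -0.2642, 0.2694]
tcp_rot: [-180.0, -0.1, -25.9]
wrist_force: [0.6, -0.0, -3.0]
opening: 0.011
```

Run:
```python
from h import *
o=bot.get_obs(); print(o['ee_pos'],o['tcp_rot'],o['wrist_force'],o['torque'],o['opening'])
c=grab('side','s1'); P=cloud(c)
# plate top & mount top behind gripper
t=o['ee_pos']; w=np.radians(o['tcp_rot'][2]); x=np.array([-np.cos(w),-np.sin(w)])  # carrier +x
y=np.array([-x[1],x[0]])
L=np.stack([(P[...,:2]-t[:2])@x,(P[...,:2]-t[:2])@y],-1)
def f(n,a0,a1,b,z0,z1):
    m=(L[...,0]>a0)&(L[...,0]<a1)&(abs(L[...,1])<b)&(P[...,2]>z0)&(P[...,2]<z1); print(n,m.sum(),L[m].mean(0).round(4),np.percentile(P[m][:,2],[10,50,90]).round(4)); return m
m=f('plate',.02,.08,.022,.07,.1)
if m.sum()>5: print('slope z per m along x', np.linalg.lstsq(np.c_[L[m],np.ones(m.sum())],P[m][:,2],rcond=None)[0])
f('mount',.08,.125,.025,.106,.14)
cv2.imwrite('pics/s1c.png',cv2.resize(c['frame'][180:400,160:440],(700,550))[...,::-1])
```

```text
[ 0.59532189 -0.26419848  0.26938686] [-1.79994872e+02 -8.21863685e-02 -2.59237486e+01] [ 0.55942289 -0.03746797 -3.02242354] [-0.04817275 -0.16464075 -0.01963687] 0.011015669195407566
plate 355 [0.0526 0.0027] [0.0834 0.0858 0.0882]
slope z per m along x [0.00052495 0.03133864 0.08571024]
mount 135 [0.097  0.0049] [0.1095 0.1143 0.1162]
```

View pics/s1c.png

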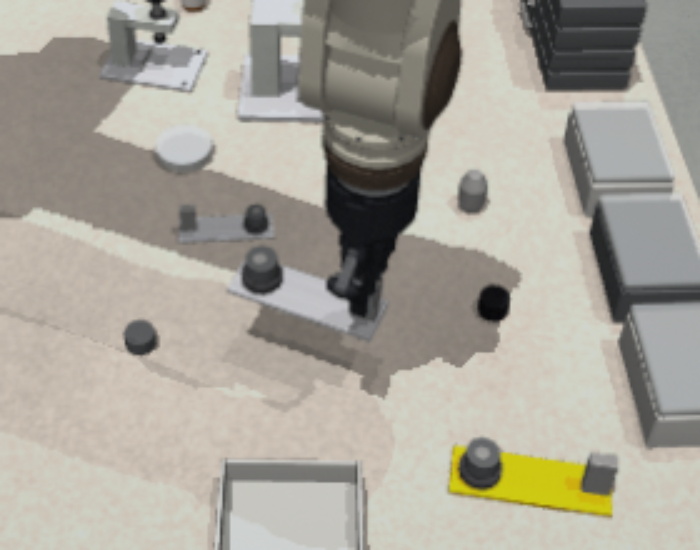

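The carrier is lifted and level: plate at (300,295) in the crop, zero pitch. I check its yaw in the gripper from the stored depth image.

Run:
```python
from h import *
for f in('s1',):
    P=cloud(load(f)); m=(abs(P[...,0]-.54)<.12)&(abs(P[...,1]+.24)<.1)&(P[...,2]>.078)&(P[...,2]<.092)
    r=cv2.minAreaRect((P[m][:,:2]*1000).astype(np.float32)); print(f,m.sum(),np.round(r[0],1),np.round(r[1],1),r[2])
c=grab('top','t1');P=cloud(c); m=(abs(P[...,0]-.54)<.12)&(abs(P[...,1]+.24)<.1)&(P[...,2]>.078)&(P[...,2]<.092)
r=cv2.minAreaRect((P[m][:,:2]*1000).astype(np.float32)); print('top',m.sum(),np.round(r[0],1),np.round(r[1],1),r[2])
for f in('t1','s1'):
    P=cloud(load(f)); m=(abs(P[...,0]-.505)<.03)&(abs(P[...,1]+.225)<.03)&(P[...,2]>.11)&(P[...,2]<.12)
    r=cv2.minAreaRect((P[m][:,:2]*1000).astype(np.float32)); print(f,'mount',m.sum(),np.round(r[0],1),np.round(r[1],1),np.median(P[m][:,2]))
```

```text
s1 693 [ 546.3 -243.2] [ 49.9 140.6] 64.99464416503906
top 71 [ 548.8 -222.7] [  9.9 126.9] 63.778175354003906
t1 mount 0 [0. 0.] [0. 0.] nan
s1 mount 119 [ 505.7 -224.5] [27.8 29.1] 0.11458176033830701
  return _methods._mean(a, axis=axis, dtype=dtype,
  ret = ret.dtype.type(ret / rcount)
```

Carrier yaw in the grip agrees with the tool to within about 1°. I carry it high to a point beside the clamp on the robot's right, since entering along the clamp axis would go out of reach. The roll lags so that q6 stays inside its range.

Request:
{"op": "drive_tool", "data": {"plan": [{"dx": 0, "dy": 0, "dz": -0.015, "roll": 0, "hand": 0.005}, {"dx": -0.002, "dy": -0.01, "dz": -0.035, "roll": 0, "hand": 0.005}, {"dx": -0.006, "dy": -0.03, "dz": -0.05, "roll": 0, "hand": 0.005}, {"dx": -0.011, "dy": -0.055, "dz": -0.05, "roll": 0, "hand": 0.005}, {"dx": -0.016, "dy": -0.085, "dz": -0.05, "roll": -0.03, "hand": 0.005}, {"dx": -0.022, "dy": -0.115, "dz": -0.05, "roll": -0.07, "hand": 0.005}, {"dx": -0.028, "dy": -0.145, "dz": -0.05, "roll": -0.11, "hand": 0.005}, {"dx": -0.034, "dy": -0.175, "dz": -0.05, "roll": -0.15, "hand": 0.005}, {"dx": -0.04, "dy": -0.205, "dz": -0.05, "roll": -0.19, "hand": 0.005}, {"dx": -0.045, "dy": -0.235, "dz": -0.05, "roll": -0.23, "hand": 0.005}, {"dx": -0.051, "dy": -0.262, "dz": -0.05, "roll": -0.27, "hand": 0.005}, {"dx": -0.055, "dy": -0.282, "dz": -0.05, "roll": -0.31, "hand": 0.005}, {"dx": -0.057, "dy": -0.295, "dz": -0.05, "roll": -0.35, "hand": 0.005}, {"dx": -0.058, "dy": -0.3, "dz": -0.05, "roll": -0.372, "hand": 0.005}, {"dx": -0.058, "dy": -0.3, "dz": -0.05, "roll": -0.372, "hand": 0.005}, {"dx": -0.058, "dy": -0.3, "dz": -0.05, "roll": -0.372, "hand": 0.005}]}}

```text
time: 8.27
ee_pos: [0.6741, 0.0303, 0.3181]
tcp_rot: [180.0, 0.1, -4.7]
wrist_force: [0.7, 0.2, -2.8]
opening: 0.0111
```

Run:
```python
from h import *
o=bot.get_obs(); print(o['q'].round(2),o['ee_pos'],o['tcp_rot'],o['time'],o['wrist_force'],o['opening'])
P=cloud(grab('side','s2')); m=(abs(P[...,0]-.63)<.12)&(abs(P[...,1]-.03)<.1)&(P[...,2]>.125)&(P[...,2]<.145)
m&=P[...,1]<.075
r=cv2.minAreaRect((P[m][:,:2]*1000).astype(np.float32)); print(m.sum(),np.round(r[0],1),np.round(r[1],1),r[2])
```

```text
[ 2.5800e+00  2.1720e+01  2.0350e+01  8.8690e+01 -2.0000e-02 -1.7275e+02] [0.67405223 0.03029936 0.31809275] [ 1.79972937e+02  5.37490619e-02 -4.66920078e+00] 8.2667 [ 0.65223118  0.1627595  -2.80493583] 0.011105671011882584
564 [619.6  32.7] [ 53.1 139. ] 86.58197021484375
```

Request:
{"op": "drive_tool", "data": {"plan": [{"dx": 0, "dy": 0, "dz": 0.015, "roll": 0, "hand": 0.005}, {"dx": 0, "dy": 0, "dz": 0.035, "roll": 0, "hand": 0.005}, {"dx": 0, "dy": 0, "dz": 0.06, "roll": 0, "hand": 0.005}, {"dx": 0, "dy": 0, "dz": 0.085, "roll": 0, "hand": 0.005}, {"dx": 0, "dy": 0, "dz": 0.102, "roll": 0, "hand": 0.005}, {"dx": 0, "dy": 0, "dz": 0.11, "roll": 0, "hand": 0.005}, {"dx": 0, "dy": 0, "dz": 0.1135, "roll": 0, "hand": 0.005}, {"dx": 0, "dy": 0, "dz": 0.1135, "roll": 0, "hand": 0.005}, {"dx": 0, "dy": 0, "dz": 0.1135, "roll": 0, "hand": 0.005}]}}

```text
time: 9.07
ee_pos: [0.6744, 0.0306, 0.2066]
tcp_rot: [-180.0, -0.1, -4.6]
wrist_force: [0.3, 0.5, -1.3]
opening: 0.0109
```

Run:
```python
from h import *
o=bot.get_obs(); print(o['q'].round(2),o['ee_pos'],o['tcp_rot'],o['time'],o['wrist_force'],o['opening'])
c=grab('side','s3');P=cloud(c); m=(abs(P[...,0]-.6)<.1)&(abs(P[...,1]-.03)<.03)&(P[...,2]>.014)&(P[...,2]<.03)
r=cv2.minAreaRect((P[m][:,:2]*1000).astype(np.float32)); print(m.sum(),np.round(r[0],1),np.round(r[1],1),r[2],np.percentile(P[m][:,2],[10,50,90]))
m=(abs(P[...,0]-.575)<.03)&(abs(P[...,1]-.03)<.03)&(P[...,2]>.044)&(P[...,2]<.058)
r=cv2.minAreaRect((P[m][:,:2]*1000).astype(np.float32)); print('mount',m.sum(),np.round(r[0],1),np.round(r[1],1),np.median(P[m][:,2]))
w=np.radians(o['tcp_rot'][2]);d=np.array([.6807,.1212])-o['ee_pos'][:2]; print('d',d@[np.cos(w),np.sin(w)],d@[np.sin(w),-np.cos(w)])
cv2.imwrite('pics/s3c.png',cv2.resize(c['frame'][120:300,180:420],(800,600))[...,::-1])
```

```text
[   2.6    22.64    9.22   76.49   -0.   -172.75] [0.67444334 0.03061476 0.20657035] [-1.79991875e+02 -9.39473844e-02 -4.64745154e+00] 9.0667 [ 0.30333838  0.52240758 -1.28824838] 0.010876073832240905
498 [620.1  31.8] [ 50.7 138.6] 86.8290786743164 [0.02030881 0.02301471 0.02589672]
mount 83 [575.3  33.7] [31.3 27.6] 0.051031290928324695
d -0.0011035264218605576 -0.09079435221980846
```

View pics/s3c.png

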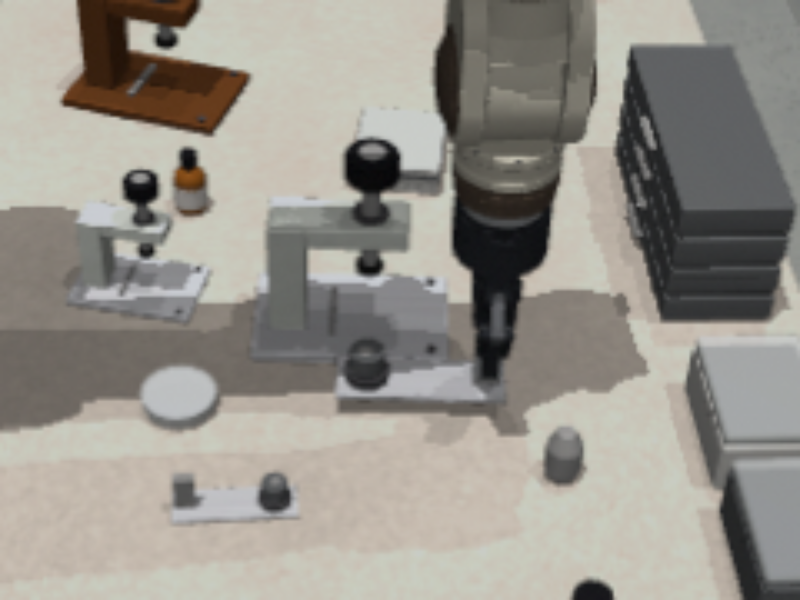

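The crop shows the carrier just above the bench beside the base, mount at (367,362) and foot at (370,265), with the wrist clear of the knob. I slide it sideways under the foot.

Request:
{"op": "drive_tool", "data": {"plan": [{"dx": 0, "dy": -0.008, "dz": 0, "roll": 0, "hand": 0.005}, {"dx": 0, "dy": -0.022, "dz": 0, "roll": 0, "hand": 0.005}, {"dx": 0, "dy": -0.037, "dz": 0, "roll": 0, "hand": 0.005}, {"dx": -0.001, "dy": -0.053, "dz": 0, "roll": 0, "hand": 0.005}, {"dx": -0.001, "dy": -0.068, "dz": 0, "roll": 0, "hand": 0.005}, {"dx": -0.001, "dy": -0.081, "dz": 0, "roll": 0, "hand": 0.005}, {"dx": -0.001, "dy": -0.0895, "dz": 0, "roll": 0, "hand": 0.005}, {"dx": -0.001, "dy": -0.0927, "dz": 0, "roll": 0, "hand": 0.005}, {"dx": -0.001, "dy": -0.0927, "dz": 0, "roll": 0, "hand": 0.005}, {"dx": -0.001, "dy": -0.0927, "dz": 0, "roll": 0, "hand": 0.005}]}}

```text
time: 9.95
ee_pos: [0.6806, 0.1235, 0.2051]
tcp_rot: [180.0, 0.0, -4.6]
wrist_force: [0.3, -1.0, -2.4]
opening: 0.011
```

Run:
```python
from h import *
o=bot.get_obs(); print(o['ee_pos'],o['tcp_rot'],o['time'],o['wrist_force'],o['opening'])
c=grab('side','s4');P=cloud(c)
def f(n,x0,x1,y0,y1,z0,z1):
    m=(P[...,0]>x0)&(P[...,0]<x1)&(P[...,1]>y0)&(P[...,1]<y1)&(P[...,2]>z0)&(P[...,2]<z1); p=P[m]
    print(n,m.sum(),p.min(0).round(4),p.max(0).round(4),p.mean(0).round(4))
f('mount',.55,.61,.08,.15,.030,.0515)
f('foot',.55,.61,.08,.15,.0565,.07)
f('plate',.54,.66,.08,.16,.019,.028)
cv2.imwrite('pics/s4c.png',cv2.resize(c['frame'][150:240,240:360],(800,600))[...,::-1])
```

```text
[0.68057388 0.12346515 0.20506236] [ 1.79984205e+02  1.27968845e-02 -4.59954030e+00] 9.95 [ 0.33612605 -1.02768716 -2.36665159] 0.010956478607182227
mount 103 [0.5648 0.1062 0.03  ] [0.5998 0.1375 0.0512] [0.5812 0.1204 0.0405]
foot 22 [0.5703 0.1141 0.0637] [0.5929 0.1369 0.0697] [0.5823 0.1228 0.0672]
plate 268 [0.5558 0.0991 0.0191] [0.6599 0.1527 0.0278] [0.6165 0.1213 0.0219]
```

View pics/s4c.png

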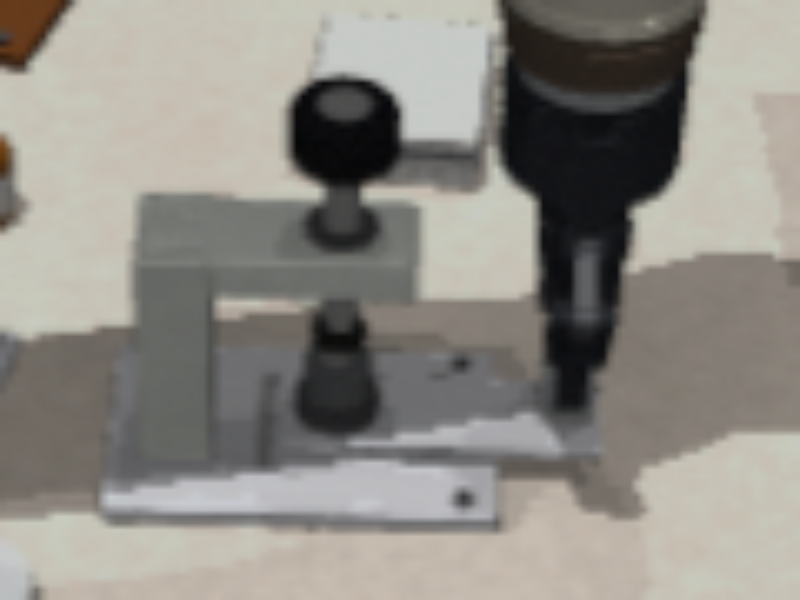

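The side crop shows the mount (338,390) under the foot (340,320), in line along the clamp. Depth suggests it is about 3 mm short in y, so I nudge it, lower it and look before releasing.

Request:
{"op": "drive_tool", "data": {"plan": [{"dx": 0, "dy": -0.003, "dz": 0, "roll": 0, "hand": 0.005}, {"dx": 0, "dy": -0.003, "dz": 0.002, "roll": 0, "hand": 0.005}, {"dx": 0, "dy": -0.003, "dz": 0.004, "roll": 0, "hand": 0.005}, {"dx": 0, "dy": -0.003, "dz": 0.006, "roll": 0, "hand": 0.005}, {"dx": 0, "dy": -0.003, "dz": 0.006, "roll": 0, "hand": 0.005}, {"dx": 0, "dy": -0.003, "dz": 0.006, "roll": 0, "hand": 0.005}]}}

```text
time: 10.5
ee_pos: [0.6809, 0.1262, 0.2001]
tcp_rot: [180.0, -0.1, -4.6]
wrist_force: [-1.7, -1.9, 4.9]
opening: 0.0108
```

Run:
```python
from h import *
o=bot.get_obs(); print(o['q'].round(2),o['ee_pos'],o['tcp_rot'],o['time'],o['wrist_force'],o['torque'],o['opening'])
c=grab('side','s5');P=cloud(c)
def f(n,x0,x1,y0,y1,z0,z1):
    m=(P[...,0]>x0)&(P[...,0]<x1)&(P[...,1]>y0)&(P[...,1]<y1)&(P[...,2]>z0)&(P[...,2]<z1); p=P[m]
    r=cv2.minAreaRect((p[:,:2]*1000).astype(np.float32))
    print(n,m.sum(),p.min(0).round(4),p.max(0).round(4),p.mean(0).round(4),np.round(r[0],1),np.round(r[1],1),r[2])
f('mount',.55,.61,.08,.15,.038,.050)
f('plate',.555,.73,.08,.16,.0135,.0185)
f('knob',.54,.62,.08,.17,.15,.21)
```

```text
[ 1.0500e+01  2.5220e+01  1.1940e+01  7.6670e+01 -1.0000e-02 -1.6487e+02] [0.68086028 0.12618795 0.20007149] [ 1.79999563e+02 -5.02333870e-02 -4.62744454e+00] 10.5 [-1.66060026 -1.92968914  4.86214207] [-0.26100733  0.47814306 -0.00303974] 0.010847430646603878
mount 64 [0.5679 0.1137 0.0381] [0.5971 0.1437 0.0495] [0.5818 0.1258 0.0446] [580.9 127.4] [26.9 29.2] 72.1719741821289
plate 296 [0.5559 0.0803 0.0135] [0.6966 0.1595 0.0185] [0.6312 0.1215 0.016 ] [625.8 121.4] [141.   78.6] 4.918249607086182
knob 243 [0.5602 0.1029 0.1594] [0.6046 0.1476 0.1902] [0.5815 0.1188 0.1782] [582.  125.1] [43.5 44.2] 84.99681854248047
```

The carrier is down on the base. Mount centre is (580.9,127.4) and knob centre (582,125.5), about 2 mm apart. I release and rise.

Request:
{"op": "drive_tool", "data": {"plan": [{"dx": 0, "dy": 0, "dz": 0, "roll": 0, "hand": 0.02}, {"dx": 0, "dy": 0, "dz": 0, "roll": 0, "hand": 0.04}, {"dx": 0, "dy": 0, "dz": 0, "roll": 0, "hand": 0.04}, {"dx": 0, "dy": 0, "dz": 0, "roll": 0, "hand": 0.04}, {"dx": 0, "dy": 0, "dz": -0.01, "roll": 0, "hand": 0.04}, {"dx": 0, "dy": 0, "dz": -0.03, "roll": 0, "hand": 0.04}, {"dx": 0, "dy": 0, "dz": -0.06, "roll": 0, "hand": 0.04}, {"dx": 0, "dy": 0, "dz": -0.09, "roll": 0, "hand": 0.06}, {"dx": 0, "dy": 0, "dz": -0.12, "roll": 0, "hand": 0.08}, {"dx": 0, "dy": 0, "dz": -0.15, "roll": 0, "hand": 0.08}, {"dx": 0, "dy": 0, "dz": -0.175, "roll": 0, "hand": 0.08}, {"dx": 0, "dy": 0, "dz": -0.195, "roll": 0, "hand": 0.08}, {"dx": 0, "dy": 0, "dz": -0.2, "roll": 0, "hand": 0.08}, {"dx": 0, "dy": 0, "dz": -0.2, "roll": 0, "hand": 0.08}, {"dx": 0, "dy": 0, "dz": -0.2, "roll": 0, "hand": 0.08}]}}

```text
time: 11.8
ee_pos: [0.6809, 0.1265, 0.3984]
tcp_rot: [180.0, 0.0, -4.6]
wrist_force: [-0.2, 0.8, -0.2]
opening: 0.08
```

Run:
```python
from h import *
o=bot.get_obs(); print(o['q'].round(2),o['ee_pos'],o['tcp_rot'],o['time'],o['wrist_force'],o['opening'])
c=grab('side','s6');P=cloud(c)
def f(P,n,x0,x1,y0,y1,z0,z1):
    m=(P[...,0]>x0)&(P[...,0]<x1)&(P[...,1]>y0)&(P[...,1]<y1)&(P[...,2]>z0)&(P[...,2]<z1); p=P[m]
    if m.sum()<3: return print(n,m.sum())
    r=cv2.minAreaRect((p[:,:2]*1000).astype(np.float32))
    print(n,m.sum(),p.min(0).round(4),p.max(0).round(4),np.median(p,0).round(4),np.round(r[0],1),np.round(r[1],1),r[2])
f(P,'mount',.55,.61,.08,.15,.038,.050)
f(P,'foot',.55,.61,.08,.15,.054,.068)
f(P,'tab',.64,.72,.08,.17,.03,.07)
f(P,'knob',.54,.62,.08,.17,.15,.21)
c=grab('top','t6');T=cloud(c); f(T,'topknob',.54,.62,.08,.17,.15,.21); f(T,'toptab',.64,.72,.08,.17,.04,.07)
w=np.radians(o['tcp_rot'][2]);d=np.array([.581,.1275])-o['ee_pos'][:2]; print('d',d@[np.cos(w),np.sin(w)],d@[np.sin(w),-np.cos(w)])
```

```text
[  10.53   26.31   35.41   99.13    0.   -164.87] [0.6809298  0.12654745 0.39839856] [ 1.79992082e+02  3.24909235e-02 -4.60645154e+00] 11.8 [-0.1732152   0.81682617 -0.24013812] 0.07995798020205738
mount 61 [0.5678 0.1171 0.0381] [0.5969 0.1424 0.0495] [0.5818 0.128  0.0446] [582.3 129.9] [29.2 25.2] 1.2181050777435303
foot 15 [0.5703 0.1153 0.062 ] [0.5932 0.1319 0.068 ] [0.5815 0.1227 0.0656] [580.4 123.1] [13.5 22.8] 75.52385711669922
tab 90 [0.67  0.114 0.03 ] [0.6942 0.1336 0.0652] [0.6818 0.1197 0.0524] [682.1 123.5] [17.8 23.2] 82.93830871582031
knob 244 [0.56   0.1007 0.15  ] [0.604  0.1467 0.1895] [0.5813 0.1161 0.1819] [582.1 123.5] [44.5 45.4] 2.428466558456421
topknob 0
toptab 0
d -0.09968351650610047 0.0070760010457598995
```

The carrier stayed put. The foot underside is at about 62 mm and the mount top at about 46 mm, so about 3.3 rad is needed; q6 can give that in one grasp (−165° upward). I move over the knob.

Request:
{"op": "drive_tool", "data": {"plan": [{"dx": -0.015, "dy": 0.001, "dz": 0, "roll": 0, "hand": 0.084}, {"dx": -0.04, "dy": 0.003, "dz": 0, "roll": 0, "hand": 0.084}, {"dx": -0.07, "dy": 0.005, "dz": 0, "roll": 0, "hand": 0.084}, {"dx": -0.09, "dy": 0.006, "dz": 0, "roll": 0, "hand": 0.084}, {"dx": -0.1004, "dy": 0.0066, "dz": 0, "roll": 0, "hand": 0.084}, {"dx": -0.1004, "dy": 0.0066, "dz": 0.005, "roll": 0, "hand": 0.084}, {"dx": -0.1004, "dy": 0.0066, "dz": 0.02, "roll": 0, "hand": 0.084}, {"dx": -0.1004, "dy": 0.0066, "dz": 0.04, "roll": 0, "hand": 0.084}, {"dx": -0.1004, "dy": 0.0066, "dz": 0.058, "roll": 0, "hand": 0.084}, {"dx": -0.1004, "dy": 0.0066, "dz": 0.068, "roll": 0, "hand": 0.084}, {"dx": -0.1004, "dy": 0.0066, "dz": 0.072, "roll": 0, "hand": 0.084}, {"dx": -0.1004, "dy": 0.0066, "dz": 0.072, "roll": 0, "hand": 0.084}, {"dx": -0.1004, "dy": 0.0066, "dz": 0.072, "roll": 0, "hand": 0.084}]}}

```text
time: 12.98
ee_pos: [0.5805, 0.128, 0.3275]
tcp_rot: [-180.0, -0.0, -4.6]
wrist_force: [0.4, -0.2, 0.0]
opening: 0.0844
```

Request:
{"op": "drive_tool", "data": {"plan": [{"dx": 0, "dy": 0, "dz": 0, "roll": 0, "hand": 0.06}, {"dx": 0, "dy": 0, "dz": 0, "roll": 0, "hand": 0.05}, {"dx": 0, "dy": 0, "dz": 0, "roll": 0, "hand": 0.04}, {"dx": 0, "dy": 0, "dz": 0, "roll": 0, "hand": 0.036}, {"dx": 0, "dy": 0, "dz": 0, "roll": 0, "hand": 0.036}, {"dx": 0, "dy": 0, "dz": 0, "roll": 0, "hand": 0.036}, {"dx": 0, "dy": 0, "dz": 0, "roll": 0, "hand": 0.036}, {"dx": 0, "dy": 0, "dz": 0, "roll": 0, "hand": 0.036}], "force": 40}}

```text
time: 13.65
ee_pos: [0.5803, 0.1284, 0.3282]
tcp_rot: [-179.9, -0.1, -4.6]
wrist_force: [0.7, 4.5, 6.7]
opening: 0.0432
```

Run:
```python
from h import *
o=bot.get_obs(); print(o['q'].round(2),o['ee_pos'],o['tcp_rot'],o['time'],o['wrist_force'],o['torque'],o['opening'])
```

```text
[ 1.2470e+01  1.0130e+01  7.3100e+00  8.7070e+01  5.0000e-02 -1.6295e+02] [0.58031444 0.12840437 0.3281777 ] [-1.79919880e+02 -9.14997487e-02 -4.58230845e+00] 13.65 [0.74174744 4.47756478 6.74055988] [ 0.86284851 -0.01859116 -0.06811581] 0.04319433573521233
```

The knob is gripped (43 mm, matching its diameter). I turn it 2.0 rad clockwise, lowering 5.73 mm per rad.

Request:
{"op": "drive_tool", "data": {"plan": [{"dx": 0, "dy": 0, "dz": 0.0003, "roll": 0.05, "hand": 0.036}, {"dx": 0, "dy": 0, "dz": 0.0009, "roll": 0.16, "hand": 0.036}, {"dx": 0, "dy": 0, "dz": 0.0015, "roll": 0.27, "hand": 0.036}, {"dx": 0, "dy": 0, "dz": 0.0022, "roll": 0.38, "hand": 0.036}, {"dx": 0, "dy": 0, "dz": 0.0028, "roll": 0.49, "hand": 0.036}, {"dx": 0, "dy": 0, "dz": 0.0034, "roll": 0.6, "hand": 0.036}, {"dx": 0, "dy": 0, "dz": 0.0041, "roll": 0.71, "hand": 0.036}, {"dx": 0, "dy": 0, "dz": 0.0047, "roll": 0.82, "hand": 0.036}, {"dx": 0, "dy": 0, "dz": 0.0053, "roll": 0.93, "hand": 0.036}, {"dx": 0, "dy": 0, "dz": 0.006, "roll": 1.04, "hand": 0.036}, {"dx": 0, "dy": 0, "dz": 0.0066, "roll": 1.15, "hand": 0.036}, {"dx": 0, "dy": 0, "dz": 0.0072, "roll": 1.26, "hand": 0.036}, {"dx": 0, "dy": 0, "dz": 0.0079, "roll": 1.37, "hand": 0.036}, {"dx": 0, "dy": 0, "dz": 0.0085, "roll": 1.48, "hand": 0.036}, {"dx": 0, "dy": 0, "dz": 0.0091, "roll": 1.59, "hand": 0.036}, {"dx": 0, "dy": 0, "dz": 0.0097, "roll": 1.7, "hand": 0.036}, {"dx": 0, "dy": 0, "dz": 0.0103, "roll": 1.8, "hand": 0.036}, {"dx": 0, "dy": 0, "dz": 0.0109, "roll": 1.9, "hand": 0.036}, {"dx": 0, "dy": 0, "dz": 0.0115, "roll": 2.0, "hand": 0.036}]}}

```text
time: 15.23
ee_pos: [0.5803, 0.1285, 0.3167]
tcp_rot: [-180.0, 0.1, -119.4]
wrist_force: [-0.0, 4.0, 6.0]
opening: 0.043
```

```bash
cat > st.py <<'E'
from h import *
o=bot.get_obs(); print(o['q'].round(2),o['ee_pos'].round(4),o['tcp_rot'].round(1),round(o['time'],2),o['wrist_force'].round(1),o['torque'].round(3),o['opening'].__round__(4))
P=cloud(grab('side','sx'))
for n,z0,z1 in(('footregion',.048,.075),('mount',.035,.0465)):
    m=(abs(P[...,0]-.581)<.016)&(abs(P[...,1]-.125)<.025)&(P[...,2]>z0)&(P[...,2]<z1); z=np.sort(P[m][:,2]); print(n,m.sum(),z[:6].round(4),z[-3:].round(4))
E
python3 st.py
```

```text
[ 1.247e+01  1.012e+01  6.030e+00  8.579e+01  7.000e-02 -4.809e+01] [0.5803 0.1285 0.3167] [-1.800e+02  1.000e-01 -1.194e+02] 15.23 [-0.  4.  6.] [1.141 0.178 0.111] 0.043
footregion 56 [0.048  0.0493 0.0495 0.0505 0.0527 0.053 ] [0.0736 0.0738 0.0741]
mount 36 [0.0351 0.0351 0.0356 0.0365 0.0368 0.0374] [0.0462 0.0464 0.0465]
```

Request:
{"op": "drive_tool", "data": {"plan": [{"dx": 0, "dy": 0, "dz": 0.0006, "roll": 0.1, "hand": 0.036}, {"dx": 0, "dy": 0, "dz": 0.0011, "roll": 0.2, "hand": 0.036}, {"dx": 0, "dy": 0, "dz": 0.0017, "roll": 0.3, "hand": 0.036}, {"dx": 0, "dy": 0, "dz": 0.0023, "roll": 0.4, "hand": 0.036}]}}

```text
time: 15.62
ee_pos: [0.5804, 0.1285, 0.3144]
tcp_rot: [180.0, 0.1, -142.4]
wrist_force: [0.6, 5.3, 7.4]
opening: 0.0429
```

```bash
python3 st.py
```

```text
[ 1.247e+01  1.012e+01  5.780e+00  8.554e+01  7.000e-02 -2.517e+01] [0.5804 0.1285 0.3144] [ 1.800e+02  1.000e-01 -1.424e+02] 15.62 [0.6 5.3 7.4] [1.142 0.096 0.119] 0.0429
footregion 56 [0.0486 0.0488 0.0495 0.0505 0.0507 0.0515] [0.0738 0.0739 0.0748]
mount 33 [0.0362 0.0363 0.0364 0.0369 0.0371 0.0379] [0.045  0.0453 0.0458]
```

Request:
{"op": "drive_tool", "data": {"plan": [{"dx": 0, "dy": 0, "dz": 0.0006, "roll": 0.1, "hand": 0.036}, {"dx": 0, "dy": 0, "dz": 0.0011, "roll": 0.2, "hand": 0.036}]}}

```text
time: 15.83
ee_pos: [0.5804, 0.1285, 0.3133]
tcp_rot: [180.0, 0.1, -153.8]
wrist_force: [0.4, 5.7, 5.6]
opening: 0.0429
```

```bash
python3 st.py
```

```text
[ 1.247e+01  1.012e+01  5.660e+00  8.541e+01  7.000e-02 -1.374e+01] [0.5804 0.1285 0.3133] [ 1.800e+02  1.000e-01 -1.538e+02] 15.83 [0.4 5.7 5.6] [ 1.132 -0.025  0.088] 0.0429
footregion 55 [0.0485 0.0488 0.0493 0.0493 0.0497 0.0501] [0.0729 0.0731 0.0731]
mount 37 [0.0352 0.0353 0.0355 0.0359 0.036  0.0362] [0.0459 0.0461 0.0464]
```

```bash
cat > st.py <<'E'
from h import *
T=[];F=[]
for _ in range(8):
    bot.camera('side'); o=bot.get_obs(); T.append(o['torque'][2]);F.append(o['wrist_force'])
print(o['q'][5].round(2),o['ee_pos'].round(4),round(o['time'],2),np.mean(F,0).round(1),'Tz',np.mean(T).round(4),(np.std(T)/8**.5).round(4))
E
python3 st.py
```

```text
-13.97 [0.5804 0.1285 0.3133] 16.28 [0.8 5.  5.6] Tz -0.1961 0.0096
```

Request:
{"op": "drive_tool", "data": {"plan": [{"dx": 0, "dy": 0, "dz": 0.0006, "roll": 0.1, "hand": 0.036}, {"dx": 0, "dy": 0, "dz": 0.0011, "roll": 0.2, "hand": 0.036}]}}

```text
time: 16.45
ee_pos: [0.5804, 0.1285, 0.3121]
tcp_rot: [179.9, 0.1, -165.2]
wrist_force: [0.0, 4.6, 5.7]
opening: 0.0427
```

```bash
python3 st.py
```

```text
-2.51 [0.5804 0.1285 0.3121] 16.85 [0.9 5.1 5.5] Tz -0.1895 0.0113
```

Request:
{"op": "drive_tool", "data": {"plan": [{"dx": 0, "dy": 0, "dz": 0.0006, "roll": 0.1, "hand": 0.036}, {"dx": 0, "dy": 0, "dz": 0.0011, "roll": 0.2, "hand": 0.036}]}}

```text
time: 17.02
ee_pos: [0.5804, 0.1285, 0.311]
tcp_rot: [179.9, 0.1, -176.7]
wrist_force: [1.1, 3.9, 5.3]
opening: 0.0429
```

```bash
python3 st.py
```

```text
8.95 [0.5804 0.1285 0.311 ] 17.42 [0.6 4.9 5.2] Tz -0.1646 0.0078
```

Request:
{"op": "drive_tool", "data": {"plan": [{"dx": 0, "dy": 0, "dz": 0.0006, "roll": 0.1, "hand": 0.036}, {"dx": 0, "dy": 0, "dz": 0.0011, "roll": 0.2, "hand": 0.036}]}}

```text
time: 17.58
ee_pos: [0.5804, 0.1285, 0.3099]
tcp_rot: [179.9, 0.1, 171.8]
wrist_force: [1.2, 4.3, 4.5]
opening: 0.0427
```

```bash
python3 -c "
from h import *
print(bot.get_obs()['torque'])"; python3 st.py
```

```text
[ 1.087962   -0.18491944  0.24153417]
20.4 [0.5804 0.1285 0.3099] 17.98 [0.7 4.4 4.8] Tz -0.138 0.008
```

Request:
{"op": "drive_tool", "data": {"plan": [{"dx": 0, "dy": 0, "dz": 0.0004, "roll": 0.075, "hand": 0.036}, {"dx": 0, "dy": 0, "dz": 0.0009, "roll": 0.15, "hand": 0.036}]}}

```text
time: 18.15
ee_pos: [0.5804, 0.1285, 0.3091]
tcp_rot: [179.9, 0.1, 163.3]
wrist_force: [0.6, 4.0, 6.6]
opening: 0.0432
```

```bash
python3 -c "
from h import *
print(bot.get_obs()['torque'])"; python3 st.py
```

```text
[ 1.06886182 -0.13272052  0.17297062]
28.99 [0.5804 0.1285 0.3091] 18.55 [0.3 5.1 5.8] Tz -0.1161 0.0124
```

Torque rises steadily past contact. Press is now about 11 to 16 N (rest torque up 0.077 N m, moving torque up about 0.06 N m). A little more puts it mid-range.

Request:
{"op": "drive_tool", "data": {"plan": [{"dx": 0, "dy": 0, "dz": 0.0003, "roll": 0.06, "hand": 0.036}, {"dx": 0, "dy": 0, "dz": 0.0007, "roll": 0.12, "hand": 0.036}]}}

```text
time: 18.72
ee_pos: [0.5804, 0.1285, 0.3084]
tcp_rot: [179.9, 0.1, 156.5]
wrist_force: [0.1, 3.6, 6.2]
opening: 0.0428
```

```bash
python3 -c "
from h import *
print(bot.get_obs()['torque'])"; python3 st.py
```

```text
[ 1.00010264 -0.04129997  0.18397844]
35.87 [0.5804 0.1284 0.3085] 19.12 [0.5 4.6 5.6] Tz -0.0717 0.0098
```

Estimates now are 21 N from the rest torque, about 20 N from the angle past contact and 13 N from the moving torque, all within the firm band. I release and rise.

Request:
{"op": "drive_tool", "data": {"plan": [{"dx": 0, "dy": 0, "dz": 0, "roll": 0, "hand": 0.05}, {"dx": 0, "dy": 0, "dz": 0, "roll": 0, "hand": 0.07}, {"dx": 0, "dy": 0, "dz": 0, "roll": 0, "hand": 0.084}, {"dx": 0, "dy": 0, "dz": 0, "roll": 0, "hand": 0.084}, {"dx": 0, "dy": 0, "dz": 0, "roll": 0, "hand": 0.084}, {"dx": 0, "dy": 0, "dz": -0.01, "roll": 0, "hand": 0.084}, {"dx": 0, "dy": 0, "dz": -0.03, "roll": 0, "hand": 0.084}, {"dx": 0, "dy": 0, "dz": -0.06, "roll": 0, "hand": 0.084}, {"dx": 0, "dy": 0, "dz": -0.09, "roll": 0, "hand": 0.084}, {"dx": 0, "dy": 0, "dz": -0.11, "roll": 0, "hand": 0.084}, {"dx": 0, "dy": 0, "dz": -0.12, "roll": 0, "hand": 0.084}, {"dx": 0, "dy": 0, "dz": -0.12, "roll": 0, "hand": 0.084}]}}

```text
time: 20.12
ee_pos: [0.5801, 0.1279, 0.431]
tcp_rot: [179.8, 0.2, 156.6]
wrist_force: [0.2, 0.5, -0.1]
opening: 0.0841
```

Run:
```python
from h import *
o=bot.get_obs(); print(o['time'],o['wrist_force'],o['opening'],o['ee_pos'])
c=grab('side','s9');P=cloud(c);Q=cloud(load('s6'))
def f(P,n,x0,x1,y0,y1,z0,z1):
    m=(P[...,0]>x0)&(P[...,0]<x1)&(P[...,1]>y0)&(P[...,1]<y1)&(P[...,2]>z0)&(P[...,2]<z1); p=P[m]
    r=cv2.minAreaRect((p[:,:2]*1000).astype(np.float32)); print(n,m.sum(),p.min(0).round(4),p.max(0).round(4),np.round(r[0],1),np.round(r[1],1))
for S in(Q,P):
    f(S,'knob',.54,.62,.08,.17,.135,.21); f(S,'mount',.55,.61,.08,.15,.030,.044); f(S,'tab',.64,.72,.08,.17,.03,.07)
cv2.imwrite('pics/s9c.png',cv2.resize(c['frame'][130:310,180:420],(800,600))[...,::-1])
```

```text
20.1167 [ 0.18521251  0.50308976 -0.10603606] 0.08409796834858294 [0.5801462  0.12794924 0.4310276 ]
knob 266 [0.56   0.1007 0.1371] [0.604  0.1467 0.1895] [582.1 123.5] [44.5 45.4]
mount 50 [0.5679 0.1141 0.0301] [0.5969 0.1424 0.0438] [580.6 125.9] [26.1 27. ]
tab 90 [0.67  0.114 0.03 ] [0.6942 0.1336 0.0652] [682.1 123.5] [17.8 23.2]
knob 240 [0.5604 0.1016 0.1398] [0.6047 0.154  0.1699] [581.5 124.9] [43.5 45.5]
mount 39 [0.5654 0.1134 0.0301] [0.5969 0.1361 0.0437] [580.3 123.5] [19.4 33.9]
tab 88 [0.6697 0.112  0.0301] [0.6942 0.1296 0.066 ] [681.8 121.4] [18.  23.4]
```

View pics/s9c.png

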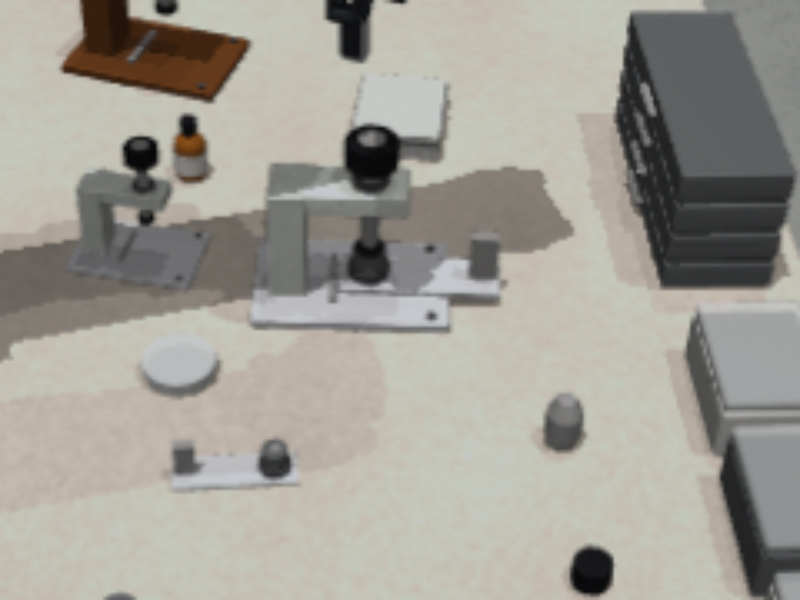

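The crop shows the foot pressed on the mount at (370,262), the carrier flat on the base with its tab at (484,255), the gripper clear, and the dish, objective and puck_b unmoved. The knob dropped about 19.7 mm, or 3.4 rad, so it followed the turn without slipping.

```bash
python3 -c "
from h import *
print(bot.job_done())"
```

```text
the job is handed in; nothing more can be done
None
```

The carrier is set on the large white clamp and its mount is clamped under the foot. I handed the job in at about 20 s of the 72 s; no verdict was reported.

**What I did:** I picked up the larger aluminium carrier by its tab and slid it in under the foot from the side, because entering along the clamp axis was out of reach. I lowered it onto the base, turned the knob about 3.45 rad clockwise in one grasp, then released and backed away.

**Last checks:**
- **Centring:** after turning, the mount is about 2 mm from the knob axis (limit 8 mm). A reading just after release was noisier and showed up to about 6 mm in y.
- **Knob:** it dropped about 19.7 mm, which matches the commanded turn, so it did not slip.
- **Press:** the estimates disagree somewhat: about 20 N from the angle past contact, 21 N from the rest torque, 13 N from the moving torque. All are within the firm band of 8 to 30 N.
- **Other things:** the dish, objective and puck_b look unmoved in the final side view. I did not measure them or the other bystanders again.

One move call was refused early on for missing keys, with no effect. I viewed 10 pictures, the full budget.

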